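Load a block in the guarded engraving station

ROBOT

A 6-joint arm with a two-finger parallel gripper is mounted at the origin on the work surface. World frame = base frame: x ahead of the robot, y to its left, z up, the work surface at z = 0. Lengths are in m, angles in rad, forces in N, time in s.
With the tool pointing down it reaches from about 0.3 to 0.775 m from the base axis. Payload 14.6 kg.
Tool frame: the origin (TCP) lies at the very end of the fingers, on their centre line; the grasp point (between the pads) lies 19 mm behind it; z points along the fingers, y is the line along which they close (so a half turn about z gives the same grasp; the last joint's range is limited). The gripper opens to 94 mm and grips with 3 to 60 N. Pads are 16 mm wide; open, the fingers measure 119 mm over their backs; the gripper's body (75 mm by 177 mm) begins 78 mm behind the grasp point.
Start: joints at [1.195, 0.3, 1.521, -0, 1.321, -0.067], TCP at [0.167, 0.524, 0.205] pointing down, gripper open.
Joint ranges: [-3.03, 3.03], [-0.79, 2.21], [0.23, 2.52], [-1.04, 4.18], [0, 3.07], [-2.55, 2.55]. Speed limits (rad/s): [2.22, 2.22, 2.57, 3.14, 3.14, 3.14].

INTERFACE

Orientations are given as [roll, pitch, yaw] about the fixed x, y, z axes, in that order (R = Rz(yaw) Ry(pitch) Rx(roll)).
In Python, from station import ctrl gives the robot as it stands.
- The arm moves only by the tool carry_out, never from a script. Its argument "motion" is text: rows parted by semicolons, each of 7 numbers parted by spaces: the shift along the world's x, y, z in m, then the turn, a rotation vector about the world's x, y, z in degrees, then the closure in counts, from 0 (fully open) to 255 (shut). In form: dx dy dz wx wy wz hand; .... A call has 1 to 20 rows; each row shifts and turns the commanded pose from where the row before left it; what a row does not reach is not made up. A row lasts 1/12 s, in which the tool goes at most 41.7 mm and 7.16 degrees, less where a joint would pass 70% of its speed; a pose out of reach is approached as far as the arm can. A call is refused whole if a number of a shift passes 0.0417 or a number of a turn 7.16, either way. A call with a gripper value outside its range is refused whole. The fingers move at their own pace and stop on an object; "grip_force" is the grip in N (left out, the last holds). Time passes only in rows, so rows that do not move let the fingers close. It gives the time, the measured TCP pose, the force, the opening and the grip force at its end, in the units of the state.
- ctrl.get_obs(): the state, without advancing time (a new reading comes with each control period).
- ctrl.camera(name): name is "side" or "top"; returns a dict with "pixels" (420x560x3 uint8, red, green, blue), "range_z" (420x560 float32, m along the optical axis (not along the pixel's ray), 0 where there is no reading), "K" (3x3 intrinsics, pixels), "dist" ([k1, k2, p1, p2, k3] as OpenCV has them; the pictures are not rectified), "position" and "attitude" of the camera in the world. Camera axes: x right, y up, looking along -z (the intrinsics and any distortion apply to the point x, -y, -z); pixel columns grow to the right and rows downward; lengths in m; the calibration is good to about 2 mm. A picture is of the moment at which its call begins.
- ctrl.hand_in(): hands the job in; it is judged then, once.
The state is a dict: "time_s": time; "qpos": joint angles; "joint_vel": joint speeds; "tau": joint torques, N m; "ee_pos": TCP position; "eef_rot": TCP orientation; "force": force on the tool from outside, world axes, zero at the start; "moment": the same for the moment, N m; "grip_width": finger opening in m; "grip_force": force on a finger pad.
Only numpy, scipy, OpenCV 4.12 (cv2) and the standard library are available. Lean on these libraries where they do the work, as an engineer would, in place of code of your own. Each camera call takes 0.05 s, during which the arm holds its last target. There are 200 camera calls.

TASK

Load the engraving station on the bench: swing its clear guard right up, to upright or beyond, then set the longer of the two pine blocks in the fixture, lengthwise and centred on the jaws, with one end tucked under the lip of the sprung jaw (push the jaw back with it) and the other end down behind the fixed stop, so that it lies flat on the bed, clamped and let go. Then lower the guard gently and press it fully closed. Leave the short offcut and the other things on the bench alone.

Things in the scene. Friction and masses are not known exactly. Their poses are not given: they have to be found in the camera images.
- station: the engraving station, fixed on the bench. Origin on the bench; x runs along the fixture from sprung jaw (-x) to fixed stop (+x), y towards the guard's hinge, z up. Plywood bed: top at z 20 mm, x -150 to 125, y -130 to 85 mm; rails outside it (y -152 and 107, under 45 mm high); a gantry parked across at x 210 to 325, up to 175 mm high
- nest (a point): where the centre of a properly clamped block lies: station (0, -30, 35) mm, axes as the station's. The block lies flat on the bed, its +x end against the stop, the jaw pushed back 6 mm. It cannot go in level (lip to stop is too short): it goes in tilted, jaw end low
- stop_face (a point): fixed stop at the +x end, a steel bar 70 mm wide (y), its top only 12 mm above the bed; the point is at the middle of its face's top edge, station (80, -30, 32) mm
- jaw_lip (a point): sprung jaw at the -x end, a steel block 70 mm wide (y) with a lip over its face. The point is at the middle of the lip's lower edge, 34 mm above the bed; free, at station (-62, -30, 54) mm. The jaw's face lies 12 mm behind it (x -74 free); the lip is 8 mm thick. Behind the jaw is a housing 38 mm high, to x -150
- jaw (a joint): travel of the sprung jaw (m): 0 free, grows as it is pushed outward (station -x), at most 0.016; the lip moves with it. The spring pushes back with about 4 N at 0 and 10 N at the end. The block needs about 8 to 13 mm of travel to get its other end down behind the stop
- guard (a joint): angle of the guard (rad): 0 closed (level), grows as it lifts, to 2.1 (leaning back past upright). The hinge is stiff: the guard (0.4 kg) stays where it is left and takes 2 to 8 N at the bar. A sprung rubber foot under it, 115 mm from the hinge, 50 mm long, meets the block over the last 0.08 rad: press to close fully. Over a badly seated block it does not close
- guard_bar (a point): centre of the guard's handle: a straight round black bar 12 mm thick along station x, about 100 mm free between its two brackets, 31 mm of free gap to the guard's front edge, 240 mm from the hinge line; closed it is at station (0, -155, 95) mm. The guard is a clear sheet 225 mm wide with a 30 mm skirt down from its front edge
- guard_hinge (a point): middle of the guard's hinge line, which runs along station x, at station (0, 85, 95) mm; fixed, axes as the station's; seen along +x the opening guard swings from -y up over z to +y
- block_mid (a point): centre of the pine block to load: 160 mm long (its x), 50 mm wide (y), 30 mm thick (z), about 130 g, lying flat on the bench
- offcut_mid (a point): centre of the short pine offcut, 105 x 50 x 30 mm, to be left alone; it lies beside the block, either may be the nearer one
- glue: glue bottle 60 mm wide, 150 mm tall, upright; origin at the centre of its foot; leave alone
- tape: tape measure 70 x 35 x 65 mm; origin at the centre of its foot; leave alone
- scrap: plywood scrap 90 x 60 x 18 mm; origin at the centre of its underside; leave alone
There are look-alikes about, which are no part of the job. Leave any blue look-alike of the part that bears block_mid alone.

How it is judged:
On the way, in this order (a step that is already met when the one before it is completed fails the run):
1. the guard is swung well open (more than 1.4 rad) (value of joint guard above 1.4 rad), for 0.2 s.
2. with the guard still open, the block lies flat in the fixture, clamped between jaw and stop, and let go (value of joint guard above 1 rad and z of block_mid in the frame of station below 0.0375 m and x of block_mid in the frame of station between -0.003 and 0.003 m and value of joint jaw above 0.003 m and contact force between the fingers and block below 0.2 N), for 0.2 s.
At the end, for the whole second after the job is handed in: The guard is closed (within 0.03 rad) over the long block, which lies at rest flat on the bed (height within 2.5 mm), clamped between jaw and stop (lengthwise within 3 mm, jaw pushed back 3 to 10 mm), within 10 mm of the fixture's centre line and within 0.07 rad of its direction (value of joint guard below 0.03 rad and x of block_mid in the frame of station between -0.003 and 0.003 m and y of block_mid in the frame of station between -0.04 and -0.02 m and z of block_mid in the frame of station between 0.0325 and 0.0375 m and angle between the x axis of block_mid and the x axis of station, either way round below 0.07 rad and value of joint jaw between 0.003 and 0.01 m and linear speed of block below 0.02 m/s); the robot touches nothing.
It fails at once if the guard is slammed (closing faster than 2.5 rad/s in its last 0.5 rad) (value of joint guard below 0.5 rad and velocity of joint guard below -2.5 rad/s).
It fails at once if the offcut or another bystander is moved by more than 25 mm (distance of any of offcut_mid, glue, tape, scrap from where it was at the start of the episode above 0.025 m).
It also fails if it takes over 72 s, if anything falls off the work surface, if the arm or the gripper's body presses on something with over 40 N, if the wrist force passes 120 N, or if a joint passes its speed limit or range.

## Working session

There is one attempt and no reset: what is moved stays moved. The work goes in short steps, Python scripts to look and compute and a tool call to move; the robot and the scene stay as the last step left them, time stands still between calls to the robot, and variables do not carry over. Pictures are saved under pics/ and viewed, at most 10 in all, crops included, and the job is handed in when it is done.

Besides the shell and the picture viewer there is one more tool, called after "Call:" by a JSON object that holds its "name" and its "arguments", one argument or row to a line. carry_out: Moves the arm, as the interface text tells. Its arguments: {"type":"object","properties":{"motion":{"type":"string"},"grip_force":{"type":"number"}},"required":["motion"]}

```bash
mkdir -p pics; ls
cat > h.py <<'E'
import numpy as np, cv2
from station import ctrl
from scipy.spatial.transform import Rotation as R
def cam(n):
    c=ctrl.camera(n); a=np.array(c["attitude"],float)
    c["R"]=a if a.shape==(3,3) else (R.from_euler('xyz',a).as_matrix() if a.size==3 else None)
    return c
def save(c,f): cv2.imwrite(f,cv2.cvtColor(c["pixels"],cv2.COLOR_RGB2BGR))
def rays(c,uv):
    p=cv2.undistortPoints(np.array(uv,float).reshape(-1,1,2),np.array(c["K"],float),np.array(c["dist"],float)).reshape(-1,2)
    return np.c_[p[:,0],-p[:,1],-np.ones(len(p))]@c["R"].T
def plane(c,uv,z):
    d=rays(c,uv); o=np.array(c["position"]); return o+d*((z-o[2])/d[:,2])[:,None]
def depth(c,uv):
    d=rays(c,uv); uv=np.array(uv,int).reshape(-1,2); return np.array(c["position"])+d*c["range_z"][uv[:,1],uv[:,0]][:,None]
def proj(c,P):
    q=(np.array(P,float).reshape(-1,3)-np.array(c["position"]))@c["R"]; q=q*[1,-1,-1]
    return cv2.projectPoints(q,np.zeros(3),np.zeros(3),np.array(c["K"],float),np.array(c["dist"],float))[0].reshape(-1,2)
E
python3 - <<'E'
from h import *
for n in("top","side"):
    c=cam(n); save(c,f"pics/{n}0.png"); print(n,c["position"],c["attitude"],c["K"],c["dist"])
print(ctrl.get_obs())
E
```

```text
pics
top [ 0.41210391 -0.05765658  1.3031525 ] [ 0.08872124  0.00269846 -1.58684999] [[485.10844668   0.         290.06473784]
 [  0.         485.10844668 212.31768573]
 [  0.           0.           1.        ]] [-0.1100833  0.         0.         0.         0.       ]
side [ 0.13959782 -1.16406946  0.73249502] [ 1.07303728  0.00204805 -0.32486649] [[520.51450592   0.         273.04068193]
 [  0.         520.51450592 206.58206406]
 [  0.           0.           1.        ]] [-0.10238758  0.          0.          0.          0.        ]
{'time_s': 0.1, 'qpos': array([ 1.19538230e+00,  3.00420106e-01,  1.52150245e+00,  8.01130411e-08,
        1.32071174e+00, -6.66008997e-02]), 'joint_vel': array([-6.18924422e-05, -1.55001098e-03, -1.38379487e-03,  7.14763256e-04,
       -6.86676720e-04, -1.39397379e-03]), 'tau': array([ 1.65845362e-03, -5.32644582e+01, -3.53285372e+01,  7.10114907e-02,
        2.33423850e-02, -5.10081816e-05]), 'ee_pos': array([0.1670783 , 0.52376446, 0.20494757]), 'eef_rot': array([-3.14055332e+00, -6.94006301e-05,  2.83277947e+00]), 'force': array([-1.3853084 , -0.57394801,  0.06773327]), 'moment': array([-0.0178001 ,  0.00515523,  0.02332588]), 'grip_force': 0.0, 'grip_width': 0.09366909001853554}
```

View pics/top0.png

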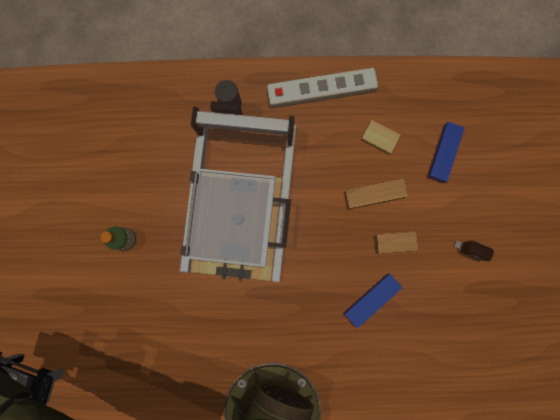

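View pics/side0.png

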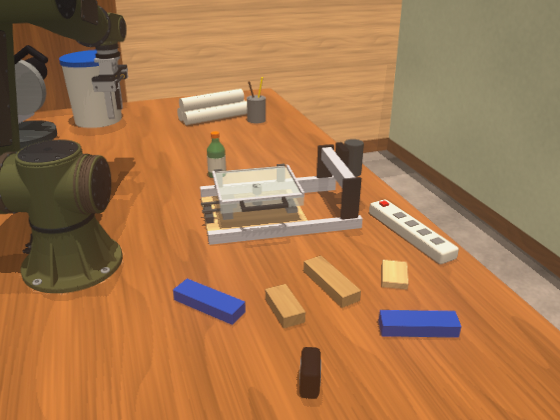

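Top picture: the station has its gantry at the top (240,125), the hinge on the left and the bar on the right (287,222). Things that could be taken for the block: long pine (376,194), offcut (397,243), plywood scrap (381,137), blue look-alikes (446,152) and (373,300). I choose (376,194), the long pine one, and check it in a close crop.

Run:
```python
from h import *
c=cam("top"); im=cv2.cvtColor(c["pixels"],cv2.COLOR_RGB2BGR)
cv2.imwrite("pics/crop1.png",cv2.resize(im[95:295,170:430],(780,600),interpolation=cv2.INTER_CUBIC))
D=c["range_z"]
# heights
v,u=np.mgrid[0:420,0:560]; P=depth(c,np.c_[u.ravel(),v.ravel()]).reshape(420,560,3)
np.save("P.npy",P)
Z=P[...,2]
for n,(x,y) in dict(block=(376,194),off=(397,243),scrap=(381,137)).items():
    m=((Z>0.008)&(Z<0.05)).astype(np.uint8); k,l=cv2.connectedComponents(m)
    mm=(l==l[y,x]).astype(np.uint8)
    q=np.argwhere(mm)[:,::-1]
    h=np.median(Z[mm>0]); ct=max(cv2.findContours(mm,0,cv2.CHAIN_APPROX_NONE)[0],key=len).reshape(-1,2)
    W=plane(c,ct,h)[:,:2]; print(n,len(q),h,cv2.minAreaRect((W*1000).astype(np.float32)))
b=((c["pixels"].max(2)<60)&(u>266)&(u<296)&(v>190)&(v<255))
ys,xs=np.nonzero(b);print(xs.min(),xs.max(),ys.min(),ys.max())
for p in [(287,222),(238,218),(230,268),(240,125),(195,235),(292,180),(187,250),(265,240),(230,125),(192,265),(280,275)]: print(p,P[p[1],p[0]])
```

```text
block 1177 0.029858760587067268 ((572.27197265625, -284.21295166015625), (51.75849151611328, 163.9901580810547), 10.49671459197998)
off 790 0.029926319585703465 ((441.3879699707031, -334.75238037109375), (50.29177474975586, 109.97606658935547), 3.5547049045562744)
scrap 746 0.017756932005050796 ((729.4286499023438, -305.0405578613281), (90.77333068847656, 63.44385528564453), 61.22643280029297)
269 289 199 246
(287, 222) [ 0.49503764 -0.04813442  0.10138771]
(238, 218) [0.50706501 0.07378308 0.10008435]
(230, 268) [0.38187663 0.1023862  0.0387527 ]
(240, 125) [0.73109375 0.0626785  0.14745351]
(195, 235) [0.46628694 0.18167873 0.09995307]
(292, 180) [ 0.61629324 -0.06267366 -0.00163515]
(187, 250) [0.42924137 0.20212531 0.09856145]
(265, 240) [0.45123606 0.00703345 0.1014981 ]
(230, 125) [0.73320623 0.08791199 0.14171813]
(192, 265) [0.39055839 0.20550104 0.02125561]
(280, 275) [ 0.36156759 -0.02711571  0.02906758]
```

View pics/crop1.png

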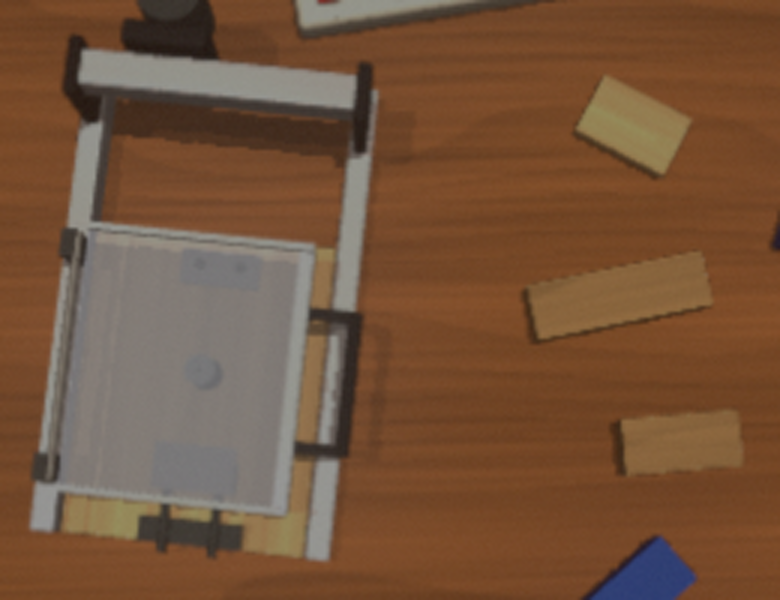

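The crop confirms the long pine block at crop (618,297). The guard bar runs crop (352,315)–(340,453), and the hinge rod (75,240)–(52,470).

Run:
```python
from h import *
c=cam("top"); P=np.load("P.npy"); u=np.arange(560);px=c["pixels"].astype(int)
f=lambda q:(170+q[0]/3,95+q[1]/3)
bar=plane(c,[f((352,315)),f((340,455))],0.098); hin=plane(c,[f((76,240)),f((52,468))],0.098)
print(bar,hin)
b=bar[1]-bar[0];h=hin[1]-hin[0]
print("yaw",np.arctan2(-b[1],-b[0]),np.arctan2(-h[1],-h[0]), np.linalg.norm(b),np.linalg.norm(h), bar.mean(0),hin.mean(0),np.linalg.norm(bar.mean(0)-hin.mean(0)))
# rails via z: outer points
Z=P[...,2]
m=((Z>0.094)&(Z<0.106)&(P[...,1]>0)&(P[...,1]<0.19)&(P[...,0]>.35)&(P[...,0]<.65)).astype(np.uint8)
ct=max(cv2.findContours(m,0,cv2.CHAIN_APPROX_NONE)[0],key=len).reshape(-1,2)
print("sheet",cv2.minAreaRect((plane(c,ct,0.1)[:,:2]*1000).astype(np.float32)))
# bed corner: bed front-left corners
print("bed", plane(c,[f((62,530)),f((303,556)),f((333,250))],0.02))
```

```text
[[ 0.55036964 -0.04979458  0.098     ]
 [ 0.43410759 -0.0380612   0.098     ]] [[0.61783472 0.18153036 0.098     ]
 [0.42675057 0.20140911 0.098     ]]
yaw -0.10058125225741472 -0.10365854882680031 0.11685262362231945 0.19211537746025678 [ 0.49223861 -0.04392789  0.098     ] [0.52229264 0.19146973 0.098     ] 0.23730841848389064
sheet ((510.06866455078125, 89.50347137451172), (192.27394104003906, 227.97744750976562), 83.54308319091797)
bed [[ 0.37299276  0.20937869  0.02      ]
 [ 0.34759522 -0.00302639  0.02      ]
 [ 0.61789997 -0.03325636  0.02      ]]
```

Call:
{"name": "carry_out", "arguments": {
  "motion": "0.018 -0.0316 0.003 0 0 0.64 174;0.018 -0.0316 0.003 0 0 0.64 174;0.018 -0.0316 0.003 0 0 0.64 174;0.018 -0.0316 0.003 0 0 0.64 174;0.018 -0.0316 0.003 0 0 0.64 174;0.018 -0.0316 0.003 0 0 0.64 174;0.018 -0.0316 0.003 0 0 0.64 174;0.018 -0.0316 0.003 0 0 0.64 174;0.018 -0.0316 0.003 0 0 0.64 174;0.018 -0.0316 0.003 0 0 0.64 174;0.018 -0.0316 0.003 0 0 0.64 174;0.018 -0.0316 0.003 0 0 0.64 174;0.018 -0.0316 0.003 0 0 0.64 174;0.018 -0.0316 0.003 0 0 0.64 174;0.018 -0.0316 0.003 0 0 0.64 174;0.018 -0.0316 0.003 0 0 0.64 174;0.018 -0.0316 0.003 0 0 0.64 174;0.018 -0.0316 -0.02 0 0 0.64 174;0 0 -0.04 0 0 0 174;0 0 -0.03 0 0 0 174",
  "grip_force": 20
}}

```text
time_s: 1.87
ee_pos: [0.4911, -0.0464, 0.1641]
eef_rot: [3.142, -0.001, 3.031]
force: [-0.1, -0.5, -1.6]
grip_width: 0.0301
grip_force: 0.0
```

Call:
{"name": "carry_out", "arguments": {
  "motion": "0.001 0.001 -0.03 0 0 0 174;0.001 0 -0.03 0 0 0 174;0 0 -0.015 0 0 0 174;0 0 -0.008 0 0 0 174;0 0 0 0 0 0 174;0 0 0 0 0 0 255;0 0 0 0 0 0 255;0 0 0 0 0 0 255;0 0 0 0 0 0 255;0 0 0 0 0 0 255"
}}

```text
time_s: 2.7
ee_pos: [0.4937, -0.0456, 0.0847]
eef_rot: [-3.139, 0.002, 3.034]
force: [-1.2, -14.3, 0.0]
grip_width: 0.0113
grip_force: 20.0
```

Run:
```python
import numpy as np
t=np.linspace(0,1.95,31); s=-240*np.cos(t); z=240*np.sin(t)
x=np.round(s*.1078-s[0]*.1078)/1e3;y=np.round((s-s[0])*.9942)/1e3;Z=np.round(z)/1e3
for i in range(30): print("%.3f %.3f %.3f 0 0 0 255"%(x[i+1]-x[i],y[i+1]-y[i],Z[i+1]-Z[i]),end=";")
```

```text
0.000 0.001 0.016 0 0 0 255;0.000 0.001 0.015 0 0 0 255;0.000 0.003 0.016 0 0 0 255;0.001 0.003 0.015 0 0 0 255;0.000 0.004 0.015 0 0 0 255;0.001 0.006 0.014 0 0 0 255;0.001 0.006 0.014 0 0 0 255;0.000 0.008 0.014 0 0 0 255;0.001 0.008 0.014 0 0 0 255;0.001 0.009 0.012 0 0 0 255;0.001 0.009 0.012 0 0 0 255;0.001 0.011 0.012 0 0 0 255;0.002 0.011 0.011 0 0 0 255;0.001 0.012 0.009 0 0 0 255;0.001 0.013 0.010 0 0 0 255;0.002 0.013 0.008 0 0 0 255;0.001 0.013 0.007 0 0 0 255;0.002 0.015 0.007 0 0 0 255;0.001 0.014 0.006 0 0 0 255;0.002 0.015 0.004 0 0 0 255;0.002 0.015 0.004 0 0 0 255;0.001 0.015 0.003 0 0 0 255;0.002 0.016 0.001 0 0 0 255;0.002 0.015 0.001 0 0 0 255;0.001 0.016 0.000 0 0 0 255;0.002 0.015 -0.002 0 0 0 255;0.002 0.015 -0.002 0 0 0 255;0.001 0.015 -0.003 0 0 0 255;0.002 0.015 -0.005 0 0 0 255;0.001 0.015 -0.005 0 0 0 255;
```

Call:
{"name": "carry_out", "arguments": {
  "motion": "0 -0.001 0.016 0 0 0 255;0 0 0.015 0 0 0 255;0 0.003 0.016 0 0 0 255;0.001 0.003 0.015 0 0 0 255;0 0.004 0.015 0 0 0 255;0.001 0.006 0.014 0 0 0 255;0.001 0.006 0.014 0 0 0 255;0 0.008 0.014 0 0 0 255;0.001 0.008 0.014 0 0 0 255;0.001 0.009 0.012 0 0 0 255"
}}

```text
time_s: 3.53
ee_pos: [0.4987, 0.0031, 0.2296]
eef_rot: [3.14, 0.002, 3.034]
force: [9.2, 1.8, -9.4]
grip_width: 0.0113
grip_force: 20.0
```

Call:
{"name": "carry_out", "arguments": {
  "motion": "0.001 0.009 0.012 0 0 0 255;0.001 0.011 0.012 0 0 0 255;0.002 0.011 0.011 0 0 0 255;0.001 0.012 0.009 0 0 0 255;0.001 0.013 0.010 0 0 0 255;0.002 0.013 0.008 0 0 0 255;0.001 0.013 0.007 0 0 0 255;0.002 0.015 0.007 0 0 0 255;0.001 0.014 0.006 0 0 0 255;0.002 0.015 0.004 0 0 0 255;0.002 0.015 0.004 0 0 0 255;0.001 0.015 0.003 0 0 0 255"
}}

```text
time_s: 4.53
ee_pos: [0.5161, 0.158, 0.3237]
eef_rot: [-3.141, 0.005, 3.033]
force: [9.8, -6.4, -0.0]
grip_width: 0.0109
grip_force: 20.0
```

Call:
{"name": "carry_out", "arguments": {
  "motion": "0.002 0.016 0.001 0 0 0 255;0.002 0.015 0.001 0 0 0 255;0.001 0.016 0.000 0 0 0 255;0.002 0.015 -0.002 0 0 0 255;0.002 0.015 -0.002 0 0 0 255;0.001 0.015 -0.003 0 0 0 255;0.002 0.015 -0.005 0 0 0 255;0.001 0.015 -0.005 0 0 0 255;0 0 0 0 0 0 255;0 0 0 0 0 0 174;0 0 0 0 0 0 174;0 0 0 0 0 0 174"
}}

```text
time_s: 5.53
ee_pos: [0.528, 0.2801, 0.3067]
eef_rot: [3.142, -0.0, 3.034]
force: [0.2, -1.2, 0.4]
grip_width: 0.0273
grip_force: 0.0
```

Call:
{"name": "carry_out", "arguments": {
  "motion": "0 0 0.03 0 0 0 174;0 0 0.03 0 0 0 174;0.003 -0.035 0 0 0 -6 174;0.003 -0.035 0 0 0 -6 174;0.003 -0.035 0 0 0 -6 174;0.003 -0.035 0 0 0 -6 174;0.003 -0.035 0 0 0 -6 100;0.003 -0.035 0 0 0 -6 40;0.003 -0.035 0 0 0 -6 40;0.003 -0.035 0 0 0 -6 40;0.003 -0.035 0 0 0 -6 40;0.003 -0.035 -0.01 0 0 -6 40;0.003 -0.035 -0.02 0 0 -6 40;0.003 -0.035 -0.02 0 0 -6 40;0.003 -0.035 -0.02 0 0 -1.3 40;0.003 -0.035 -0.03 0 0 0 40;0.002 -0.035 -0.03 0 0 0 40;0 -0.034 -0.03 0 0 0 40;0 -0.005 -0.02 0 0 0 40;0 0 0 0 0 0 40"
}}

```text
time_s: 7.2
ee_pos: [0.5696, -0.2755, 0.1899]
eef_rot: [-3.136, -0.005, 1.752]
force: [-0.8, 0.9, -0.6]
grip_width: 0.0788
grip_force: 0.0
```

Run:
```python
from h import *
o=ctrl.get_obs(); print(o["ee_pos"],o["eef_rot"],o["qpos"])
c=cam("top"); im=cv2.cvtColor(c["pixels"],cv2.COLOR_RGB2BGR)
cv2.imwrite("pics/crop2.png",cv2.resize(im[110:290,180:420],(800,600),interpolation=cv2.INTER_CUBIC))
```

```text
[ 0.56958992 -0.27550575  0.18989033] [-3.13584922 -0.00464767  1.75161329] [-5.08365472e-01  5.02398127e-01  1.27647989e+00 -6.67671406e-05
  1.37010269e+00 -6.89182226e-01]
```

View pics/crop2.png

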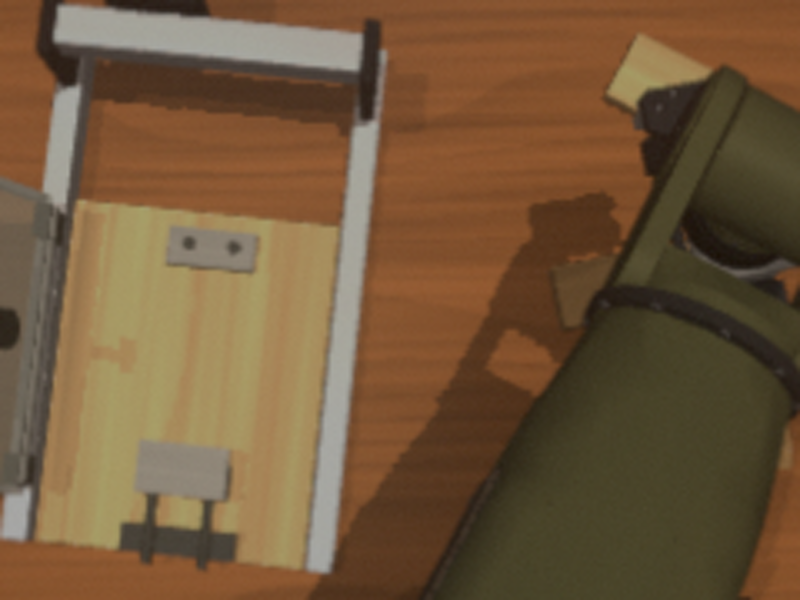

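The guard is open, leaning back at the left. The stop's face edge runs crop (166,264)–(254,272) and the jaw lip edge (140,440)–(231,450). Next I measure these.

Run:
```python
from h import *
c=cam("top")
f=lambda q:(180+q[0]*.3,110+q[1]*.3)
s=plane(c,[f((166,264)),f((254,272))],.032); j=plane(c,[f((140,440)),f((231,450))],.062)
b=plane(c,[f((78,200)),f((339,227)),f((305,570)),f((38,541))],.02)
print(s,j,b)
S=s.mean(0);J=j.mean(0);d=S-J;print(S,J,np.hypot(*d[:2]),np.arctan2(d[1],d[0]))
st=np.array([[80,5],[80,-65],[-62,5],[-62,-65],[125,85],[125,-130],[-150,-130],[-150,85]])/1e3
W=np.r_[s,j,b][:,:2]
a=st-st.mean(0);w=W-W.mean(0);yaw=np.arctan2((a[:,0]*w[:,1]-a[:,1]*w[:,0]).sum(),(a*w).sum())
r=np.array([[np.cos(yaw),-np.sin(yaw)],[np.sin(yaw),np.cos(yaw)]]);t=W.mean(0)-r@st.mean(0)
print(yaw,t,(W-(st@r.T+t))*1e3); print("nest",r@[0,-.03]+t)
```

```text
[[0.5892694  0.10253186 0.032     ]
 [0.58164835 0.03257501 0.032     ]] [[0.44904668 0.11952454 0.062     ]
 [0.44035596 0.04949478 0.062     ]] [[ 0.64433418  0.17519501  0.02      ]
 [ 0.61849953 -0.03513704  0.02      ]
 [ 0.34583055 -0.00431722  0.02      ]
 [ 0.3713033   0.20742593  0.02      ]]
[0.58545887 0.06755343 0.032     ] [0.44470132 0.08450966 0.062     ] 0.14177518263223626 -0.119886369127536
-0.11757950161854758 [0.50985327 0.10677508] [[-0.61805421  0.17600782]
 [-0.027482   -0.26415718]
 [ 0.17878929  0.51084803]
 [-0.30031287 -0.00223577]
 [ 0.37273164 -1.32958133]
 [-0.24053257  1.85389276]
 [ 0.19174677  0.41380025]
 [ 0.44311396 -1.35857459]]
nest [0.506334   0.07698221]
```

Call:
{"name": "carry_out", "arguments": {
  "motion": "0.002 -0.006 -0.04 0 0 0 40;0.001 -0.003 -0.04 0 0 0 40;0 0 -0.04 0 0 0 40;0 0 -0.03 0 0 0 40;0 0 -0.02 0 0 0 40;0 0 -0.012 0 0 0 40;0 0 0 0 0 0 40"
}}

```text
time_s: 7.88
ee_pos: [0.5748, -0.2823, 0.0123]
eef_rot: [-3.141, -0.001, 1.756]
force: [-0.8, 0.4, 0.0]
grip_width: 0.0792
grip_force: 0.0
```

Call:
{"name": "carry_out", "arguments": {
  "motion": "-0.001 -0.002 -0.003 0 0 0 40;0 0 0 0 0 0 40;0 0 0 0 0 0 255;0 0 0 0 0 0 255;0 0 0 0 0 0 255;0 0 0 0 0 0 255;0 0 0 0 0 0 255;0 0 0 0 0 0 255",
  "grip_force": 40
}}

```text
time_s: 8.55
ee_pos: [0.5738, -0.2853, 0.01]
eef_rot: [3.141, 0.0, 1.755]
force: [-0.6, 0.3, 2.9]
grip_width: 0.0501
grip_force: 40.0
```

Call:
{"name": "carry_out", "arguments": {
  "motion": "0 0 0.02 0 0 0 255;0 0 0.035 0 0 0 255;0 0 0.035 0 0 0 255;0 0 0.03 0 0 0 255;-0.003 0.0276 0 0 0 5.6 255;-0.003 0.0276 0 0 0 5.6 255;-0.003 0.0276 0 0 0 5.6 255;-0.003 0.0276 0 0 0 5.6 255;-0.003 0.0276 0 0 0 5.6 255;-0.003 0.0276 0 0 0 5.6 255;-0.003 0.0276 0 0 0 5.6 255;-0.003 0.0276 0 0 0 5.6 255;-0.003 0.0276 0 0 0 5.6 255;-0.003 0.0276 0 0 0 5.6 255;-0.003 0.0276 0 0 0 5.6 255;-0.003 0.0276 0 0 0 5.6 255;-0.003 0.0276 0 0 0 5.6 255;0 0 0 -0.47 -3.97 0 255;0 0 0 -0.47 -3.97 0 255;0 0 0 0 0 0 255"
}}

```text
time_s: 10.22
ee_pos: [0.5334, 0.0742, 0.1294]
eef_rot: [-3.141, 0.141, 3.027]
force: [0.1, -0.2, -1.7]
grip_width: 0.0497
grip_force: 40.0
```

Run:
```python
from h import *
o=ctrl.get_obs(); print(o["ee_pos"],o["eef_rot"])
A=R.from_euler('xyz',o["eef_rot"]).as_matrix(); print(A.round(3))
c=cam("side"); im=cv2.cvtColor(c["pixels"],cv2.COLOR_RGB2BGR)
cv2.imwrite("pics/crop3.png",cv2.resize(im[100:280,160:400],(800,600),interpolation=cv2.INTER_CUBIC))
```

```text
[0.53342211 0.07421762 0.12939727] [-3.14120175  0.14135629  3.02655211]
[[-0.983  0.115  0.14 ]
 [ 0.114  0.993 -0.017]
 [-0.141 -0.    -0.99 ]]
```

View pics/crop3.png

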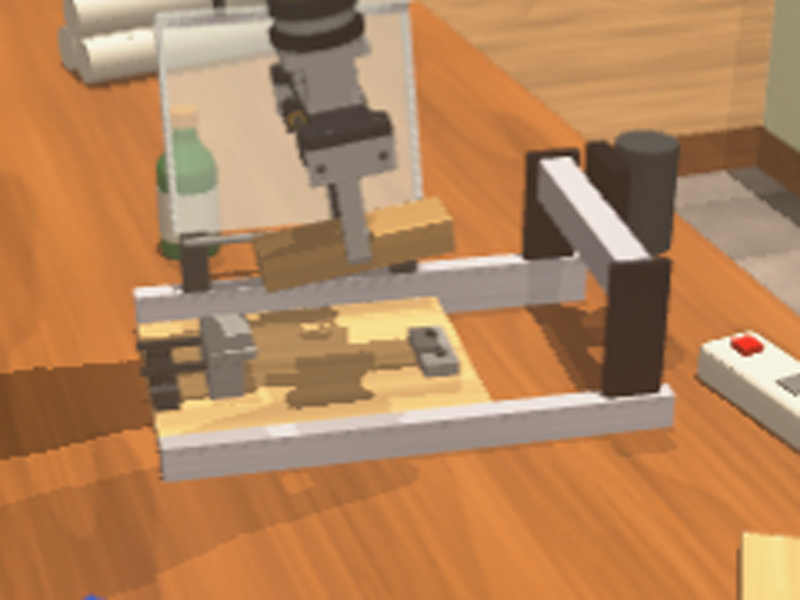

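The block is held at crop (350,240), tilted with the jaw end low, above the fixture between the jaw (228,350) and the stop (435,350). I lower it now.

Call:
{"name": "carry_out", "arguments": {
  "motion": "0 0 -0.025 0 0 0 255;0 0 -0.025 0 0 0 255;0 0 -0.02 0 0 0 255;0 0 -0.012 0 0 0 255;0 0 -0.003 0 0 0 255;0 0 0 0 0 0 255;0 0 0 0 0 0 255"
}}

```text
time_s: 10.85
ee_pos: [0.5353, 0.0733, 0.0454]
eef_rot: [-3.142, 0.139, 3.025]
force: [0.5, -0.2, -1.4]
grip_width: 0.05
grip_force: 40.0
```

Call:
{"name": "carry_out", "arguments": {
  "motion": "-0.005 0.0006 -0.002 0 0 0 255;-0.005 0.0006 -0.001 0 0 0 255;-0.004 0.0005 0 0 0 0 255;-0.003 0.0004 0 0 0 0 255;-0.002 0.0002 0 0 0 0 255;-0.002 0.0002 0 0 0 0 255;0 0 0 0 0 0 255"
}}

```text
time_s: 11.43
ee_pos: [0.5141, 0.0761, 0.0422]
eef_rot: [3.142, 0.141, 3.025]
force: [5.3, -1.2, -1.1]
grip_width: 0.0496
grip_force: 40.0
```

Call:
{"name": "carry_out", "arguments": {
  "motion": "-0.003 0.0004 0 0 0 0 255;-0.003 0.0004 0 0 0 0 255;-0.002 0.0002 0 0 0 0 255;-0.001 0.0001 0 0 0 0 255;-0.001 0.0001 0 0 0 0 255;0 0 0 0 0 0 255"
}}

```text
time_s: 11.93
ee_pos: [0.5049, 0.0772, 0.0424]
eef_rot: [3.141, 0.143, 3.025]
force: [7.5, 0.0, -2.4]
grip_width: 0.0495
grip_force: 40.0
```

Call:
{"name": "carry_out", "arguments": {
  "motion": "-0.001 0.0001 0 0 0 0 255;-0.0006 0.0001 -0.003 0.235 1.986 0 255;0 0 -0.003 0.235 1.986 0 255;0 0 -0.003 0.235 1.986 0 255;0 0 -0.003 0.235 1.986 0 255;0 0 0 0 0 0 255;0 0 0 0 0 0 255"
}}

```text
time_s: 12.52
ee_pos: [0.5038, 0.0773, 0.0303]
eef_rot: [3.141, 0.003, 3.025]
force: [6.7, -2.7, 0.5]
grip_width: 0.0496
grip_force: 40.0
```

Call:
{"name": "carry_out", "arguments": {
  "motion": "0.001 -0.0001 0 0 0 0 255;0.001 -0.0001 0 0 0 0 255;0.001 -0.0001 0 0 0 0 255;0 0 0 0 0 0 255;0 0 0 0 0 0 200;0 0 0 0 0 0 80;0 0 0 0 0 0 60;0 0 0 0 0 0 60",
  "grip_force": 20
}}

```text
time_s: 13.18
ee_pos: [0.5049, 0.0772, 0.0297]
eef_rot: [-3.142, -0.001, 3.025]
force: [-0.4, 0.2, -0.3]
grip_width: 0.0666
grip_force: 0.0
```

Run:
```python
from h import *
o=ctrl.get_obs(); print(o["ee_pos"],o["eef_rot"],o["force"])
c=cam("side"); im=cv2.cvtColor(c["pixels"],cv2.COLOR_RGB2BGR)
cv2.imwrite("pics/crop4.png",cv2.resize(im[160:250,190:310],(800,600),interpolation=cv2.INTER_CUBIC))
```

```text
[0.50488039 0.07719223 0.02967559] [-3.14156642e+00 -5.66812557e-04  3.02510850e+00] [-0.35183323  0.21604611 -0.2678798 ]
```

View pics/crop4.png

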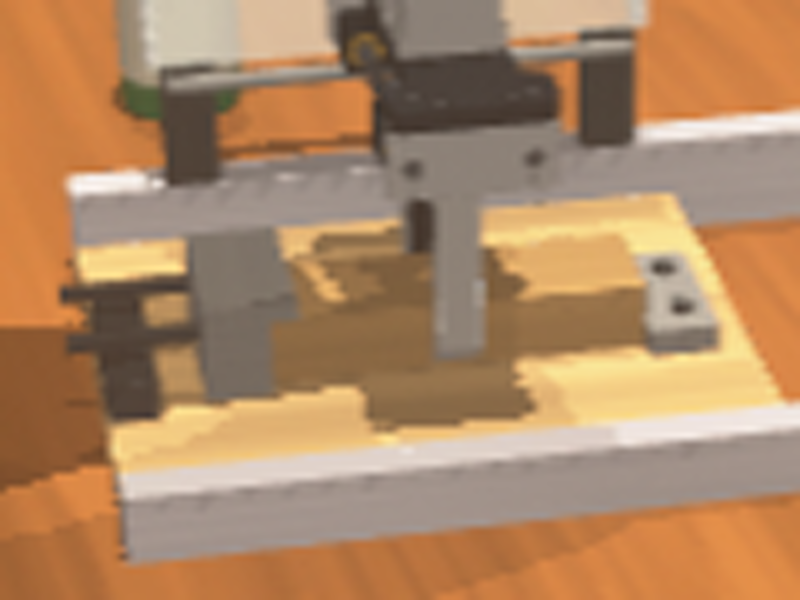

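The block lies flat between jaw and stop, crop (290–640, 320), and has been let go. Next I rise and go to the bar.

Call:
{"name": "carry_out", "arguments": {
  "motion": "0 0 0.015 0 0 0 60;0 0 0.038 0 0 0 60;0 0 0.038 0 0 0 60;0 0 0.038 0 0 0 60;0 0 0.038 0 0 0 100;0 0 0.038 0 0 0 174;0 0 0.038 0 0 0 174;0 0 0.038 0 0 0 174;0 0 0.038 0 0 0 174;0 0 0.023 0 0 0 174;0.004 0.034 0 0 0 0.1 174;0.004 0.034 0 0 0 0.1 174;0.004 0.034 0 0 0 0.1 174;0.004 0.034 0 0 0 0.1 174;0.004 0.034 0 0 0 0.1 174;0.003 0.033 0 0 0 0 174;0 0 0 0 0 0 174"
}}

```text
time_s: 14.65
ee_pos: [0.5274, 0.2847, 0.3702]
eef_rot: [-3.141, -0.002, 3.038]
force: [1.2, -0.2, 0.1]
grip_width: 0.0298
grip_force: 0.0
```

Run:
```python
from h import *
o=ctrl.get_obs(); print(o["ee_pos"],o["eef_rot"],o["force"])
c=cam("top"); v,u=np.mgrid[0:420,0:560]; P=depth(c,np.c_[u.ravel(),v.ravel()]).reshape(420,560,3)
r=R.from_euler('z',-.1176).as_matrix()[:2,:2]; S=P.copy(); S[...,:2]=(P[...,:2]-[.5099,.1068])@r
m=(abs(S[...,0])<.06)&(abs(S[...,1]+.03)<.02); q=S[m]; print(m.sum(),np.median(q[:,2]),np.linalg.lstsq(np.c_[q[:,:2],np.ones(len(q))],q[:,2],rcond=None)[0])
im=cv2.cvtColor(c["pixels"],cv2.COLOR_RGB2BGR); cv2.imwrite("pics/crop5.png",cv2.resize(im[110:290,100:340],(800,600),interpolation=cv2.INTER_CUBIC))
```

```text
[0.52743613 0.2847205  0.37024865] [-3.14122610e+00 -2.31439648e-03  3.03781311e+00] [ 1.18551475 -0.20108819  0.12452154]
711 0.050396619973790635 [-0.00179369 -0.00020776  0.05033918]
```

View pics/crop5.png

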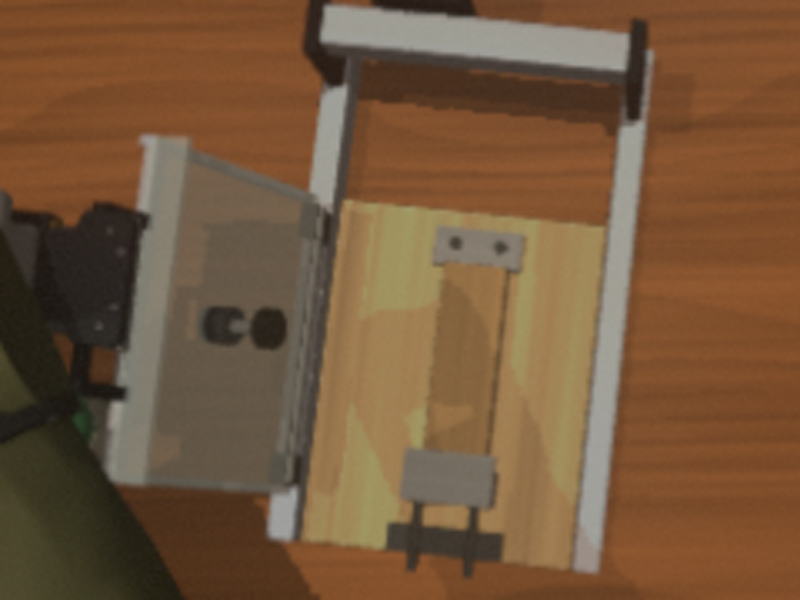

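Top view: the block is clamped, crop (440–505, 265–450), flat at 50.4 mm. Now I take the bar.

Call:
{"name": "carry_out", "arguments": {
  "motion": "0.001 -0.004 -0.02 0 0 0 174;0 0 -0.02 0 0 0 174;0 0 -0.015 0 0 0 174;0 0 -0.008 0 0 0 174;0 0 0 0 0 0 174;0 0 0 0 0 0 255;0 0 0 0 0 0 255;0 0 0 0 0 0 255;0 0 0 0 0 0 255",
  "grip_force": 25
}}

```text
time_s: 15.45
ee_pos: [0.5294, 0.2769, 0.3106]
eef_rot: [3.139, 0.003, 3.034]
force: [1.2, 4.5, 3.4]
grip_width: 0.0111
grip_force: 25.0
```

Call:
{"name": "carry_out", "arguments": {
  "motion": "-0.001 -0.015 0.005 0 0 0 255;-0.002 -0.015 0.005 0 0 0 255;-0.001 -0.015 0.003 0 0 0 255;-0.002 -0.015 0.002 0 0 0 255;-0.002 -0.015 0.002 0 0 0 255;-0.001 -0.016 0 0 0 0 255;-0.002 -0.015 -0.001 0 0 0 255;-0.002 -0.016 -0.001 0 0 0 255;-0.001 -0.015 -0.003 0 0 0 255;-0.002 -0.015 -0.004 0 0 0 255;-0.002 -0.015 -0.004 0 0 0 255;-0.001 -0.014 -0.006 0 0 0 255;-0.002 -0.015 -0.007 0 0 0 255;-0.001 -0.013 -0.007 0 0 0 255;-0.002 -0.013 -0.008 0 0 0 255"
}}

```text
time_s: 16.7
ee_pos: [0.5045, 0.0541, 0.285]
eef_rot: [3.14, -0.001, 3.034]
force: [-0.1, 7.5, -6.1]
grip_width: 0.0109
grip_force: 25.0
```

Call:
{"name": "carry_out", "arguments": {
  "motion": "-0.001 -0.013 -0.01 0 0 0 255;-0.001 -0.012 -0.009 0 0 0 255;-0.002 -0.011 -0.011 0 0 0 255;-0.001 -0.011 -0.012 0 0 0 255;-0.001 -0.009 -0.012 0 0 0 255;-0.001 -0.009 -0.012 0 0 0 255;-0.001 -0.008 -0.014 0 0 0 255;0 -0.008 -0.014 0 0 0 255;-0.001 -0.006 -0.014 0 0 0 255;-0.001 -0.006 -0.014 0 0 0 255;0 0 0 0 0 0 255"
}}

```text
time_s: 17.62
ee_pos: [0.4939, -0.0365, 0.16]
eef_rot: [3.136, -0.005, 3.034]
force: [1.2, 24.4, -13.4]
grip_width: 0.0113
grip_force: 25.0
```

Call:
{"name": "carry_out", "arguments": {
  "motion": "0 0 -0.01 0 0 0 255;0 0 -0.01 0 0 0 255;0 -0.001 -0.01 0 0 0 255;0 -0.002 -0.01 0 0 0 255;0 -0.001 -0.008 0 0 0 255;0 -0.001 -0.006 0 0 0 255;0 -0.001 -0.006 0 0 0 255;0 0 -0.004 0 0 0 255;0 0 -0.004 0 0 0 255;0 0 0 0 0 0 255"
}}

```text
time_s: 18.45
ee_pos: [0.4937, -0.0456, 0.0942]
eef_rot: [-3.14, -0.004, 3.034]
force: [-9.3, -5.8, -2.6]
grip_width: 0.0113
grip_force: 25.1
```

Call:
{"name": "carry_out", "arguments": {
  "motion": "0 0 -0.003 0 0 0 255;0 0 -0.003 0 0 0 255;0 0 -0.003 0 0 0 255;0 0 -0.002 0 0 0 255;0 0 0 0 0 0 255;0 0 0 0 0 0 255",
  "grip_force": 40
}}

```text
time_s: 18.95
ee_pos: [0.4983, -0.0462, 0.0888]
eef_rot: [-3.14, 0.009, 3.034]
force: [-6.9, -3.8, 39.9]
grip_width: 0.0112
grip_force: 40.0
```

Call:
{"name": "carry_out", "arguments": {
  "motion": "0 0 -0.001 0 0 0 255;0 0 -0.001 0 0 0 255;0 0 0 0 0 0 255;0 0 0.002 0 0 0 255;0 0 0.002 0 0 0 255;0 0 0 0 0 0 174;0 0 0 0 0 0 174;0 0 0 0 0 0 174;0 0 0 0 0 0 174;0 0 0.02 0 0 0 174;0 0 0.035 0 0 0 174;0 0 0.04 0 0 0 174;0 -0.03 0.04 0 0 0 174;0 -0.04 0.02 0 0 0 174;0 -0.04 0 0 0 0 174;0 -0.04 0 0 0 0 174;0 -0.04 0 0 0 0 174;0 0 0 0 0 0 174"
}}

```text
time_s: 20.45
ee_pos: [0.4942, -0.2324, 0.2321]
eef_rot: [-3.141, -0.001, 3.03]
force: [-0.2, 0.8, 0.7]
grip_width: 0.03
grip_force: 0.0
```

Run:
```python
from h import *
o=ctrl.get_obs(); print(o["ee_pos"],o["force"])
c=cam("top"); v,u=np.mgrid[0:420,0:560]; P=depth(c,np.c_[u.ravel(),v.ravel()]).reshape(420,560,3)
r=R.from_euler('z',-.1176).as_matrix()[:2,:2]; S=P.copy(); S[...,:2]=(P[...,:2]-[.5099,.1068])@r
m=(abs(S[...,0])<.1)&(S[...,1]>-.11)&(S[...,1]<.07)&(S[...,2]>.085)&(S[...,2]<.13); q=S[m]; print(m.sum(),np.linalg.lstsq(np.c_[q[:,:2],np.ones(len(q))],q[:,2],rcond=None)[0])
P0=np.load("P.npy"); S0=P0.copy(); S0[...,:2]=(P0[...,:2]-[.5099,.1068])@r
q0=S0[m]; q0=q0[(q0[:,2]>.085)]; print(np.linalg.lstsq(np.c_[q0[:,:2],np.ones(len(q0))],q0[:,2],rcond=None)[0])
```

```text
[ 0.49415377 -0.23241099  0.23210916] [-0.18778112  0.81926754  0.71408721]
5696 [-7.04831252e-05 -7.14629647e-03  9.79663556e-02]
[-0.09012359 -0.23109745  0.09750465]
```

Run:
```python
from h import *
r=R.from_euler('z',-.1176).as_matrix()[:2,:2]; S=np.load("P.npy"); S[...,:2]=(S[...,:2]-[.5099,.1068])@r
m=(abs(S[...,0])<.1)&(S[...,1]>-.11)&(S[...,1]<.07)&(S[...,2]>.085)&(S[...,2]<.13); q=S[m]
k=np.linalg.lstsq(np.c_[q[:,:2],np.ones(len(q))],q[:,2],rcond=None)[0]; print(k)
if abs(k[1]+.0071)<.015: print(ctrl.hand_in())
```

```text
[-0.00028439 -0.00895267  0.09823192]
the job is handed in; nothing more can be done
None
```

I handed the job in at about 20 s on the robot's clock. The long block was clamped flat in the fixture and let go, and the guard is closed to about its starting angle; the hand-in returned no verdict.

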